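# Unlock and pull the dust extractor's bayonet filter

## Task

Set the dust extractor's red suction lever to the yellow idle mark. Then swing the orange filter's arm anticlockwise (seen from above) as far as it goes, so that it points along the green mark, lift the filter out of its pot and stand it upright in the red tray. Set it down, do not drop it, leave the lever on the mark, and leave the spray can, the tape roll and the disc where they are.

Things in the scene. Friction and masses are not known exactly. Their poses are not given: they have to be found in the camera images.
- extractor: Fixed grey dust extractor. Origin on the bench, front -x, z up. Housing x -115 to +145 mm, y -200 to +150 mm, top 70 mm above the bench; behind x +87 mm a blue motor hump rises to 115 mm. Filter pot at (0, +70) mm, lever pivot at (+60, -110) mm. Flat marks beside the pot: green along -x (filter open), red 60 degrees clockwise of it (locked).
- pot_axis (a point): Centre of the filter pot's mouth, on its axis, level with its rim 130 mm above the bench; axes as the extractor's. Pot 120 mm outside diameter, 60 mm deep.
- lever_pivot (a point): The suction lever's vertical hinge axis, at (+60, -110) mm in the extractor's frame, level with the housing top 70 mm above the bench; axes as the extractor's.
- suction (a joint): Angle of the red suction lever about its vertical pivot, 0 to 1.4 rad, growing anticlockwise seen from above. At 0.7 it points along the extractor's -x, at 0 it is 0.7 rad clockwise of that. Starts at 1.05 to 1.35. Friction holds it where it is left (0.12 N m, some 1.3 N at the post).
- lever_post (a point): Centre of the top of the lever's upright round red post: 16 mm diameter, 95 mm from the pivot, top 142 mm above the bench, free to be pushed above 95 mm. Below it runs the flat lever arm, 14 mm wide, top at 90 mm, out to 115 mm from the pivot. The lever points along this point's -x.
- idle_mark: Yellow bar 36 x 12 x 4 mm fixed on the housing beyond the lever's tip, 121 to 157 mm from the pivot. Its origin lies on the lever's pivot axis and the bar along its own -x. The lever is at idle when it points along that -x, which lies 0.35 rad clockwise to 0.05 rad anticlockwise of the extractor's -x.
- filter: Loose orange bayonet filter, 0.3 to 0.6 kg. Origin: centre of its underside, 70 mm above the bench when seated; z up. Drum 82 mm diameter; cap 112 mm diameter, 63 to 75 mm up. Starts locked, yaw -1.15 to -0.9 rad from the extractor's. Anticlockwise it meets a hard stop at about +0.07; it lifts straight out only between -0.1 rad and the stop. Play 2 mm sideways, 3 mm up.
- filter_arm (a point): Tip of the filter's push arm, 118 mm from the filter's axis along the filter's -x, 71 mm above its underside; axes as the filter's. The straight arm is 18 mm wide, 16 mm high (63 to 79 mm above the underside), its last 15 mm black. 1 to 3 N here turns the filter.
- filter_grip (a point): On the filter's axis, in the black grip bar on its cap, 100 mm above the filter's underside; axes as the filter's. The bar is 70 mm (x) by 28 mm (y), from 75 to 115 mm above the underside.
- tray: Fixed red open tray, 190 x 190 x 45 mm high, walls and floor 5 mm. Origin: centre of its underside on the bench.
- spray_can: Bystander: upright blue and yellow spray can, 64 mm diameter, 190 mm tall; origin at the centre of its underside.
- tape: Bystander: green tape roll lying flat, 110 mm diameter, 48 mm high; origin at the centre of its underside.
- disc: Bystander: light blue disc lying flat, 120 mm diameter, 12 mm thick; origin at the centre of its underside.
Mind the look-alikes: they are no part of the job. There is more than one size of the filter; the job needs the largest.

How it is judged:
By the outcome, as a careful person would: the job done as asked, in the order asked, and still so for the second after the job is handed in, with the robot touching nothing.
It also fails if it takes over 72 s, if anything falls off the work surface, if the arm or the gripper's body presses on something with over 40 N, if the wrist force passes 120 N, or if a joint passes its speed limit or range.

## Robot

A 6-joint arm with a two-finger parallel gripper is mounted at the origin on the work surface. World frame = base frame: x ahead of the robot, y to its left, z up, the work surface at z = 0. Lengths are in mm, angles in degrees, forces in N, time in s.
With the tool pointing down it reaches from about 300 to 850 mm from the base axis. Payload 4.2 kg.
Tool frame: the origin (TCP) lies midway between the tips of the shut fingers; the grasp point (between the pads) lies 19 mm behind it (env.grip_point_offset is the distance from the TCP to the grasp point, in mm); z points along the fingers, x is the direction in which the jaws open and shut, and the axes are right-handed (so a half turn about z gives the same grasp; the last joint's range is limited). The gripper opens to 91 mm and grips with 3 to 60 N. Pads are 32 mm wide; open, the fingers measure 118 mm over their backs; the gripper's body (76 mm by 178 mm) begins 60 mm behind the grasp point.
Start: joints at [66.234, 18.312, 89.639, -0, 72.044, -1.146], TCP at [221.162, 530.783, 213.976] pointing down, gripper open.
Joint ranges: [-177.97, 177.97], [-48.28, 115.42], [12.27, 149.76], [-77.06, 257.06], [2.81, 150.46], [-146.56, 146.56]. Speed limits (degrees/s): [147.25, 147.25, 180, 180, 180, 180].

## Interface

Orientations are given as [roll, pitch, yaw] about the fixed x, y, z axes, in that order (R = Rz(yaw) Ry(pitch) Rx(roll)).
In Python, from workcell import env gives the robot as it stands.
- The arm moves only by the shell command python3 -m pendant 'ROWS' [FORCE]. ROWS is JSON, a list of rows, each an object with "xyz": the shift along the tool's x, y, z in m, a list of three; "roll": the turn about the tool's z in degrees; "jaw": the closure, from 0 (fully open) to 1 (shut). A call has exactly 8 rows; each row is the pose to reach, as a shift and turn from the pose commanded when the call began, along the tool's axes at that moment; what a row does not reach only later rows make up. A row lasts 1/8 s, in which the tool goes at most 62.5 mm and 10.7 degrees, less where a joint would pass 70% of its speed; a pose out of reach is approached as far as the arm can. A call with a gripper value outside its range is refused whole. The fingers move at their own pace and stop on an object; FORCE is the grip in N (left out, the last holds). Time passes only in rows, so rows that repeat a pose let the fingers close, or fill a call up. It gives the time, the measured TCP pose, the force and the opening at its end, in the units of the state.
- env.state(): the state, without advancing time (a new reading comes with each control period).
- env.grab_frame(name): name is "scene" or "top" or "wrist"; returns (picture, depth): 400x640x3 uint8, blue, green, red; 400x640 float32, mm along the optical axis (not along the pixel's ray), 0 where there is no reading.
- env.camera_params(name): a dict with "camera_matrix" (3x3 intrinsics, pixels), "cam_to_world" (4x4, takes a point from camera to world coordinates); the wrist camera has in their place "hand_eye" (4x4, takes a point from camera to tool coordinates, whose origin is the TCP and whose axes are the tool frame's). Camera axes: x right, y up, looking along -z (the intrinsics and any distortion apply to the point x, -y, -z); pixel columns grow to the right and rows downward; lengths in mm; the calibration is good to about 2 mm. A picture is of the moment at which its call begins: read the wrist's pose just before it. camera_params takes no time and is no camera call.
- env.job_done(): hands the job in, once; it reports no verdict.
The state is a dict: "time_s": time; "qpos": joint angles; "qvel": joint speeds; "effort": joint torques, N m; "ee_pos": TCP position; "ee_rot": TCP orientation; "force": force on the tool from outside, world axes, zero at the start; "torque": the same for the moment, N m; "gripper_width": finger opening in mm.
Only numpy, scipy, OpenCV 4.12 (cv2) and the standard library are available. Lean on these libraries where they do the work, as an engineer would, in place of code of your own. Each camera call takes 0.05 s, during which the arm holds its last target. There are 200 camera calls.

## Working session

There is one attempt and no reset: what is moved stays moved. The work goes in short steps, Python scripts to look and compute and a shell command to move; the robot and the scene stay as the last step left them, time stands still between calls to the robot, and variables do not carry over. Pictures are saved under pics/ and viewed, about 8 in all and at most 12, crops included, and the job is handed in when it is done.

```bash
mkdir -p pics; ls
cat > h.py <<'E'
import numpy as np, cv2
from workcell import env
from scipy.spatial.transform import Rotation as R
def tool():
    s=env.state();T=np.eye(4);T[:3,:3]=R.from_euler('xyz',s['ee_rot'],degrees=True).as_matrix();T[:3,3]=s['ee_pos'];return T
def grab(n):
    p=env.camera_params(n)
    M=tool()@np.array(p['hand_eye']) if n=='wrist' else np.array(p['cam_to_world'])
    im,d=env.grab_frame(n);return im,d,np.array(p['camera_matrix']),M
def pts(px,d,K,M):
    px=np.atleast_2d(px).astype(float);d=np.atleast_1d(d)
    c=np.c_[(px[:,0]-K[0,2])/K[0,0]*d,-(px[:,1]-K[1,2])/K[1,1]*d,-d]
    return c@M[:3,:3].T+M[:3,3]
def plane(px,z,K,M):
    a=pts(px,np.ones(len(np.atleast_2d(px))),K,M);o=M[:3,3];v=a-o
    return o+v*((z-o[2])/v[:,2:3])
def cloud(d,K,M):
    v,u=np.mgrid[:400,:640];return pts(np.c_[u.ravel(),v.ravel()],d.ravel(),K,M).reshape(400,640,3)
E
python3 - <<'E'
from h import *
for n in('scene','top'):
    im,d,K,M=grab(n);cv2.imwrite(f'pics/{n}0.png',im);np.savez(f'{n}0.npz',im=im,d=d,K=K,M=M);print(n,M.round(2).tolist(),K.tolist(),[k for k in env.camera_params(n)])
print(env.state(),env.camera_params('wrist'))
E
```

```text
pics
scene [[-0.05, -0.55, 0.83, 1411.94], [1.0, -0.01, 0.05, 85.0], [-0.02, 0.83, 0.55, 736.3], [0.0, 0.0, 0.0, 1.0]] [[377.154025299662, 0.0, 312.2759020939648], [0.0, 377.154025299662, 201.38116053337467], [0.0, 0.0, 1.0]] ['camera_matrix', 'cam_to_world']
top [[0.02, 0.99, -0.14, 329.26], [-1.0, 0.02, 0.01, 34.34], [0.01, 0.14, 0.99, 1709.62], [0.0, 0.0, 0.0, 1.0]] [[486.58273953878586, 0.0, 318.6326285105629], [0.0, 486.58273953878586, 197.77125130220585], [0.0, 0.0, 1.0]] ['camera_matrix', 'cam_to_world']
{'time_s': 0.1, 'qpos': array([ 6.62328295e+01,  1.83466706e+01,  8.96983570e+01, -4.67196437e-04,
        7.20430692e+01, -1.14639876e+00]), 'qvel': array([ 0.00967461, -0.08073317, -0.17972072,  0.02716409,  0.02674494,
        0.10966928]), 'effort': array([ 1.87537204e-03, -4.13333309e+01, -2.32506180e+01,  7.28410366e-02,
        4.21131158e-02, -5.37844107e-05]), 'ee_pos': array([220.99121623, 530.36076441, 213.22463042]), 'ee_rot': array([-1.79998682e+02,  8.80880389e-02,  6.73793737e+01]), 'force': array([-0.33175938,  0.23032353, -1.02313816]), 'torque': array([-0.00474769,  0.01289269, -0.01589045]), 'gripper_width': 91.17060431097867} {'camera_matrix': array([[279.92621606,   0.        , 317.56018694],
       [  0.        , 279.92621606, 199.85488469],
       [  0.        ,   0.        ,   1.        ]]), 'hand_eye': array([[ 9.99999810e-01,  1.99202531e-05,  6.16307749e-04,
        -5.11292763e-01],
       [ 1.82988887e-04, -9.64041462e-01, -2.65751815e-01,
        -7.50369278e+01],
       [ 5.88852380e-04,  2.65751877e-01, -9.64041282e-01,
        -1.70394211e+02],
       [ 0.00000000e+00,  0.00000000e+00,  0.00000000e+00,
         1.00000000e+00]])}
```

View pics/top0.png

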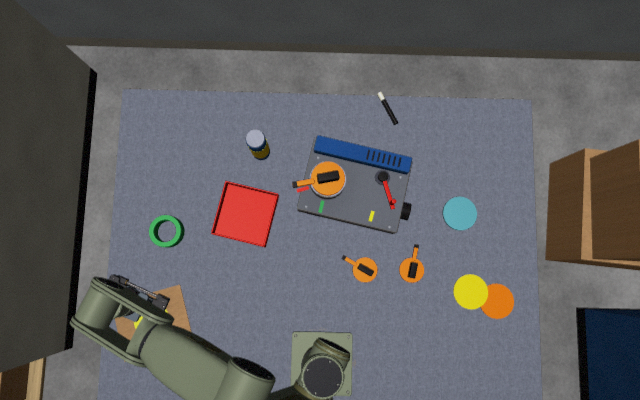

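View pics/scene0.png

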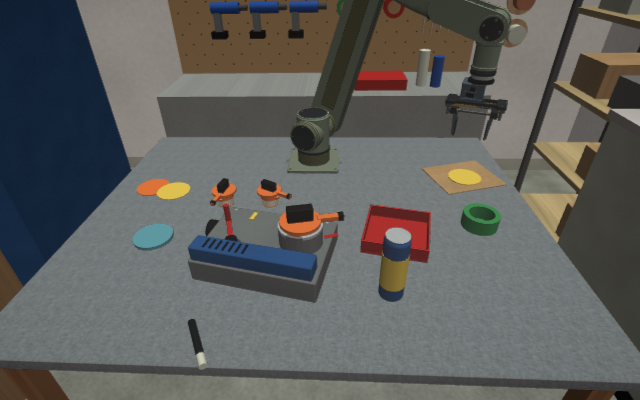

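Top view: the extractor is centred near (355,185), the big filter at (325,179) with its arm pointing left to (295,184). The lever runs from (383,177) to (393,205), the yellow mark is at (372,216), the green mark at (321,207) and the tray at (246,214). The two small filters at (364,270) and (412,270) are look-alikes.

```bash
cat > m.py <<'E'
from h import *
def meas(im,d,K,M,ext=None):
    P=cloud(d,K,M);hsv=cv2.cvtColor(im,cv2.COLOR_BGR2HSV);H,S,V=cv2.split(hsv)
    ok=(d>0)
    def rep(name,m,zl,zh,area=20,zp=None):
        m=(m&ok&(P[...,2]>zl)&(P[...,2]<zh)).astype(np.uint8)
        n,l,st,c=cv2.connectedComponentsWithStats(m)
        for i in range(1,n):
            if st[i,4]<area: continue
            v,u=np.nonzero(l==i); q=plane(np.c_[u,v],zp,K,M) if zp is not None else P[v,u]
            (cx,cy),(w,h),a=cv2.minAreaRect(q[:,:2].astype(np.float32))
            print(name,'px',c[i].round(0),'n',st[i,4],'mean',q.mean(0).round(1),'rect',np.round([cx,cy,w,h,a],1))
    hi=(S>120)&(V>60)
    rep('orange',hi&(H>5)&(H<20),125,165,zp=145)
    rep('yellow',hi&(H>22)&(H<35),60,90,5,zp=74)
    rep('green',hi&(H>45)&(H<80),60,90,5,zp=71)
    rep('redmark',hi&((H<5)|(H>174)),60,76,5,zp=71)
    rep('lever',hi&((H<5)|(H>174)),80,155,5)
    rep('tray',hi&((H<5)|(H>174)),-5,58,200)
    rep('black',(V<60),155,200,10,zp=185)
    rep('housing',(S<60),62,80,300,zp=70)
    rep('hump',(H>100)&(H<125)&(S>100),105,125,100,zp=115)
    return P
if __name__=='__main__':
    z=np.load('top0.npz');meas(*[z[k] for k in('im','d','K','M')])
E
python3 m.py
```

```text
orange px [325. 179.] n 767 mean [606.1   3.2 145. ] rect [596.9   9.2 110.8 148.5  41. ]
yellow px [261. 154.] n 25 mean [699.8 223.5  74. ] rect [699.8 222.5  15.5  47.6  20.4]
yellow px [371. 216.] n 38 mean [ 496.5 -157.2   74. ] rect [ 496.5 -156.9   12.3   34.7   76.5]
green px [321. 206.] n 37 mean [525.   12.9  71. ] rect [524.4  12.8  10.6  38.8  80.1]
redmark px [302. 189.] n 41 mean [583.6  77.5  71. ] rect [583.5  77.3  12.   39.9  20.1]
lever px [389. 195.] n 134 mean [ 566.6 -213.    98.6] rect [ 568.9 -212.5   97.7   15.7   16.6]
tray px [245. 213.] n 3025 mean [500.2 277.2   9.7] rect [498.5 276.  191.7 190.2  77.6]
black px [260. 146.] n 28 mean [699.1 215.2 185. ] rect [700.3 216.4  16.3  51.7  32.1]
black px [328. 177.] n 181 mean [606.3  -5.9 185. ] rect [606.2  -5.6  28.3  66.9  12.3]
black px [338. 349.] n 69 mean [ 75.2 -48.8 185. ] rect [ 80.6 -42.2 100.6  22.3  53.2]
black px [307. 360.] n 26 mean [ 43.  47. 185.] rect [42.4 47.5  9.2 48.2 47.9]
black px [294. 390.] n 52 mean [-46.2  81.3 185. ] rect [-46.4  77.9  52.1  11.2  67.8]
housing px [359. 195.] n 4454 mean [ 568.1 -115.4   70. ] rect [ 600.  -114.4  377.5  257.5   77.5]
hump px [362. 153.] n 1476 mean [ 701.4 -120.5  115. ] rect [ 700.9 -121.8  328.1   56.3   77.7]
```

```bash
python3 -m pendant '[{"xyz":[-0.046,0.037,-0.009],"roll":0,"jaw":0},{"xyz":[-0.092,0.075,-0.018],"roll":0,"jaw":0},{"xyz":[-0.138,0.112,-0.027],"roll":0,"jaw":0},{"xyz":[-0.184,0.150,-0.036],"roll":0,"jaw":0},{"xyz":[-0.230,0.187,-0.045],"roll":0,"jaw":0},{"xyz":[-0.276,0.224,-0.054],"roll":0,"jaw":0},{"xyz":[-0.322,0.262,-0.063],"roll":0,"jaw":0},{"xyz":[-0.368,0.299,-0.071],"roll":0,"jaw":0}]' 20
python3 -m pendant '[{"xyz":[-0.046,0.037,-0.009],"roll":-5,"jaw":0},{"xyz":[-0.092,0.075,-0.018],"roll":-10,"jaw":0},{"xyz":[-0.138,0.112,-0.027],"roll":-15,"jaw":0},{"xyz":[-0.184,0.150,-0.036],"roll":-20,"jaw":0},{"xyz":[-0.232,0.188,-0.045],"roll":-22.6,"jaw":0},{"xyz":[-0.232,0.188,-0.045],"roll":-22.6,"jaw":0},{"xyz":[-0.232,0.188,-0.045],"roll":-22.6,"jaw":0},{"xyz":[-0.232,0.188,-0.045],"roll":-22.6,"jaw":0}]' 20
cat >> h.py <<'E'
def go(x,y,z,yaw):
    T=tool();s=env.state();d=T[:3,:3].T@(np.array([x,y,z])-T[:3,3])
    print('at',np.round(T[:3,3],1),'yaw',round(s['ee_rot'][2],2),'-> shift m',(d/1000).round(4),'roll',round((s['ee_rot'][2]-yaw+180)%360-180,2))
E
python3 - <<'E'
from h import *
from m import meas
a=grab('wrist');cv2.imwrite('pics/w1.png',a[0]);np.savez('w1.npz',im=a[0],d=a[1],K=a[2],M=a[3]);meas(*a);print(a[3].round(2))
E
```

```text
time_s: 1.1
ee_pos: [355.7, 74.3, 285.2]
ee_rot: [180.0, -0.0, 67.4]
force: [0.4, -0.3, 0.4]
gripper_width: 91.5
time_s: 2.1
ee_pos: [439.5, -209.0, 329.8]
ee_rot: [-180.0, -0.0, 90.1]
force: [0.5, 0.5, -0.9]
gripper_width: 91.3
lever px [311. 246.] n 312 mean [ 543.9 -218.7  108.9] rect [ 550.1 -218.2   61.5   14.5   17.3]
tray px [587. 199.] n 11325 mean [497.6 278.1  12.2] rect [508.8 300.7 249.2 199.8  77.3]
housing px [365. 220.] n 10689 mean [ 518.  -132.3   70. ] rect [514.5 -99.9 147.4 384.7   0. ]
housing px [292. 293.] n 380 mean [ 652.7 -255.    70. ] rect [ 653.7 -257.8   46.    95.3   21. ]
housing px [373. 297.] n 1332 mean [ 660.8 -111.4   70. ] rect [ 656.1 -110.7  143.    49.4   76.7]
hump px [293. 313.] n 864 mean [ 659.5 -249.5  115. ] rect [ 668.4 -230.9  100.6   51.9   78. ]
[[-0.0000e+00 -9.6000e-01 -2.7000e-01  3.6431e+02]
 [ 1.0000e+00 -0.0000e+00 -0.0000e+00 -2.0971e+02]
 [ 0.0000e+00 -2.7000e-01  9.6000e-01  5.0023e+02]
 [ 0.0000e+00  0.0000e+00  0.0000e+00  1.0000e+00]]
```

View pics/w1.png

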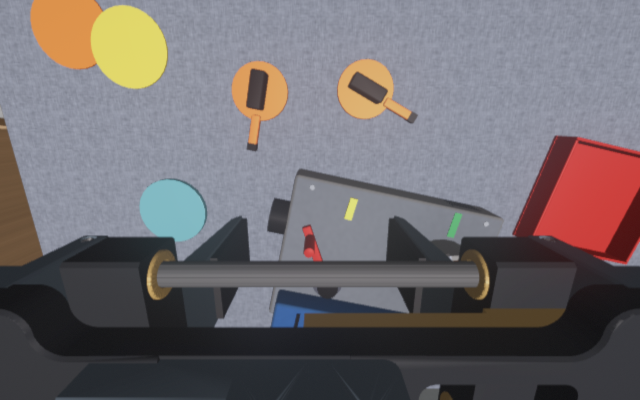

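The wrist view shows the yellow mark at (351,209), the lever's post and arm tip at (310,245) between the fingers, and the green mark at (455,224).

Run:
```python
from h import *
z=np.load('w1.npz');im,d,K,M=[z[k] for k in('im','d','K','M')]
P=cloud(d,K,M)
hsv=cv2.cvtColor(im,cv2.COLOR_BGR2HSV);print(hsv[209,351],P[209,351].round(1),hsv[224,455],P[224,455].round(1))
def rect(m,zp,box):
    u0,u1,v0,v1=box;mm=np.zeros(m.shape,bool);mm[v0:v1,u0:u1]=m[v0:v1,u0:u1]
    v,u=np.nonzero(mm);q=plane(np.c_[u,v],zp,K,M);print(len(v),q.mean(0).round(1),np.round(np.r_[cv2.minAreaRect(q[:,:2].astype(np.float32))[0],cv2.minAreaRect(q[:,:2].astype(np.float32))[1],cv2.minAreaRect(q[:,:2].astype(np.float32))[2]],1));return q
H,S,V=cv2.split(hsv)
rect((S>110)&(H>18)&(H<36),74,(335,365,190,225))
rect((S>80)&(H>40)&(H<85),71,(440,465,205,240))
red=(S>110)&((H<6)|(H>174))
v,u=np.nonzero(red[220:290,290:335]);v+=220;u+=290
q=P[v,u]
for lo,hi in((84,95),(95,137),(137,147)):
    s=(q[:,2]>lo)&(q[:,2]<hi);print(lo,s.sum(),q[s].mean(0).round(1),np.round(cv2.minAreaRect(q[s,:2].astype(np.float32))[:],1) if 0 else cv2.minAreaRect(q[s,:2].astype(np.float32)))
c=im[200:290,270:370];cv2.imwrite('pics/c1.png',cv2.resize(c,None,fx=6,fy=6,interpolation=0))
# top view lever
z=np.load('top0.npz');im,d,K,M=[z[k] for k in('im','d','K','M')];P=cloud(d,K,M)
H,S,V=cv2.split(cv2.cvtColor(im,cv2.COLOR_BGR2HSV));red=(S>110)&((H<6)|(H>174))
v,u=np.nonzero(red[170:215,375:402]);q=P[v+170,u+375]
for lo,hi in((84,95),(95,135),(135,150)):
    s=(q[:,2]>lo)&(q[:,2]<hi);print('top',lo,s.sum(),q[s].mean(0).round(1),cv2.minAreaRect(q[s,:2].astype(np.float32)))
```

```text
[ 30 113 224] [ 496.8 -156.1   73.2] [ 68 112 180] [522.8  14.3  71.3]
104 [ 498.1 -158.    74. ] [ 496.5 -157.3    9.8   32.    75.5]
174 [524.3  12.9  71. ] [524.6  12.9  11.9  41.   77.8]
84 176 [ 549.6 -217.5   89.3] ((549.9675903320312, -218.75802612304688), (62.11263656616211, 13.524483680725098), 17.241310119628906)
95 105 [ 533.4 -220.3  117.9] ((534.4699096679688, -220.01602172851562), (14.32856559753418, 5.556539058685303), 67.01856231689453)
137 87 [ 538.4 -222.   140.8] ((539.1683959960938, -222.14566040039062), (14.110715866088867, 13.819217681884766), 41.15087890625)
top 84 94 [ 574.  -211.5   89.6] ((569.1234130859375, -212.44650268554688), (98.15963745117188, 15.700032234191895), 16.621553421020508)
top 95 19 [ 554.  -212.7  109.6] ((571.862060546875, -208.47958374023438), (90.06851959228516, 7.703557968139648), 14.842097282409668)
top 135 18 [ 540.3 -222.   141.6] ((539.7200317382812, -222.11224365234375), (10.693145751953125, 13.240653038024902), 85.3902816772461)
```

```bash
python3 -m pendant '[{"xyz":[-0.013,0.050,0.020],"roll":0,"jaw":0},{"xyz":[-0.013,0.099,0.040],"roll":0,"jaw":0},{"xyz":[-0.013,0.099,0.095],"roll":0,"jaw":0},{"xyz":[-0.013,0.099,0.150],"roll":0,"jaw":0},{"xyz":[-0.013,0.099,0.190],"roll":0,"jaw":0},{"xyz":[-0.013,0.099,0.222],"roll":0,"jaw":0},{"xyz":[-0.013,0.099,0.222],"roll":0,"jaw":0.5},{"xyz":[-0.013,0.099,0.222],"roll":0,"jaw":1}]' 8
python3 -m pendant '[{"xyz":[0,0,0],"roll":0,"jaw":1},{"xyz":[0,0,0],"roll":0,"jaw":1},{"xyz":[0,0,0],"roll":0,"jaw":1},{"xyz":[0,0,0],"roll":0,"jaw":1},{"xyz":[0,0,0],"roll":0,"jaw":1},{"xyz":[0,0,0],"roll":0,"jaw":1},{"xyz":[0,0,0],"roll":0,"jaw":1},{"xyz":[0,0,0],"roll":0,"jaw":1}]' 8
```

```text
time_s: 3.15
ee_pos: [539.9, -223.1, 109.5]
ee_rot: [179.9, 0.1, 90.0]
force: [0.2, -0.4, 0.5]
gripper_width: 74.0
time_s: 4.15
ee_pos: [539.2, -223.1, 107.9]
ee_rot: [180.0, -0.0, 90.0]
force: [2.0, 2.3, -0.4]
gripper_width: 15.8
```

```bash
python3 -m pendant '[{"xyz":[0.009,-0.002,0],"roll":0,"jaw":1},{"xyz":[0.018,-0.0035,0],"roll":0,"jaw":1},{"xyz":[0.027,-0.004,0],"roll":0,"jaw":1},{"xyz":[0.036,-0.0035,0],"roll":0,"jaw":1},{"xyz":[0.045,-0.002,0],"roll":0,"jaw":1},{"xyz":[0.0535,-0.001,0],"roll":0,"jaw":1},{"xyz":[0.0535,-0.001,0],"roll":0,"jaw":1},{"xyz":[0.0535,-0.001,0],"roll":0,"jaw":1}]' 8
python3 -m pendant '[{"xyz":[0,0,0],"roll":0,"jaw":0.85},{"xyz":[0,0,0],"roll":0,"jaw":0.7},{"xyz":[0,0,0],"roll":0,"jaw":0.6},{"xyz":[0,0,-0.04],"roll":0,"jaw":0.5},{"xyz":[0,0,-0.09],"roll":0,"jaw":0.3},{"xyz":[0,-0.03,-0.14],"roll":0,"jaw":0},{"xyz":[0,-0.09,-0.19],"roll":0,"jaw":0},{"xyz":[0,-0.1,-0.2],"roll":0,"jaw":0}]' 8
cat > lev.py <<'E'
from h import *
def lev(n,tag):
    im,d,K,M=grab(n);cv2.imwrite(f'pics/{tag}.png',im);P=cloud(d,K,M)
    H,S,V=cv2.split(cv2.cvtColor(im,cv2.COLOR_BGR2HSV));near=(abs(P[...,0]-570)<75)&(abs(P[...,1]+185)<60)&(d>0)
    red=(S>100)&((H<7)|(H>173))&near
    for lo,hi in((84,95),(137,147)):
        s=red&(P[...,2]>lo)&(P[...,2]<hi)
        if s.sum()>8: print(n,lo,s.sum(),P[s].mean(0).round(1),cv2.minAreaRect(P[s][:,:2].astype(np.float32)))
    s=(S>90)&(H>18)&(H<36)&(V>90)&(abs(P[...,0]-497)<30)&(abs(P[...,1]+157)<30)&(d>0)
    v,u=np.nonzero(s);q=plane(np.c_[u,v],74,K,M);print('mark',len(u),q.mean(0).round(1),cv2.minAreaRect(q[:,:2].astype(np.float32)))
    return im,d,K,M
E
python3 -c "
from lev import *
lev('wrist','w2');lev('top','t2')"
```

```text
time_s: 5.15
ee_pos: [538.1, -169.1, 107.8]
ee_rot: [180.0, -0.1, 90.0]
force: [-1.8, 1.6, -1.2]
gripper_width: 15.6
time_s: 6.15
ee_pos: [436.9, -170.3, 310.9]
ee_rot: [179.7, 0.1, 89.9]
force: [0.2, -0.6, -0.6]
gripper_width: 82.9
wrist 84 125 [ 538.  -171.2   89.5] ((566.8681640625, -177.20980834960938), (13.79700756072998, 99.7533950805664), 76.53177642822266)
wrist 137 78 [ 535.6 -170.4  140.7] ((535.3049926757812, -170.20730590820312), (10.09923267364502, 14.839972496032715), 0.8674112558364868)
mark 171 [ 495.8 -156.9   74. ] ((495.8763732910156, -156.93154907226562), (11.770914077758789, 35.42450714111328), 74.72042083740234)
top 84 80 [ 574.1 -178.8   89.4] ((568.0033569335938, -177.3675079345703), (13.710516929626465, 99.45880126953125), 75.29251098632812)
top 137 15 [ 539.8 -170.   141.5] ((538.8385620117188, -170.00775146484375), (10.578193664550781, 13.259233474731445), 88.25714874267578)
mark 4 [ 512.7 -162.    74. ] ((512.6934814453125, -162.00091552734375), (3.7848947158636292e-06, 10.1670503616333), 1.4241403341293335)
```

View pics/w2.png

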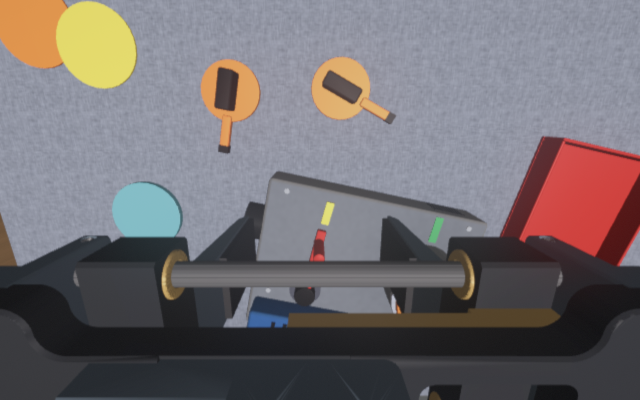

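The lever lies in line with the yellow mark: lever tip at (320,235), mark at (328,213), residual about 0.5°. Next is the filter.

```bash
python3 -m pendant '[{"xyz":[0.025,0.025,0],"roll":10,"jaw":0},{"xyz":[0.05,0.05,0],"roll":20,"jaw":0},{"xyz":[0.075,0.075,0],"roll":30,"jaw":0},{"xyz":[0.1,0.1,0],"roll":40,"jaw":0},{"xyz":[0.125,0.125,0],"roll":50,"jaw":0},{"xyz":[0.15,0.15,0],"roll":60,"jaw":0},{"xyz":[0.164,0.169,0],"roll":70,"jaw":0},{"xyz":[0.164,0.169,0],"roll":77.7,"jaw":0}]'
python3 - <<'E'
from h import *
print(env.state()['ee_pos'],env.state()['ee_rot'])
im,d,K,M=grab('wrist');cv2.imwrite('pics/w3.png',im);np.savez('w3.npz',im=im,d=d,K=K,M=M)
P=cloud(d,K,M);H,S,V=cv2.split(cv2.cvtColor(im,cv2.COLOR_BGR2HSV))
s=(V<90)&(P[...,2]>175)&(P[...,2]<195)&(abs(P[...,0]-606)<60)&(abs(P[...,1]+6)<60)&(d>0)
print(s.sum(),P[s].mean(0),cv2.minAreaRect(P[s][:,:2].astype(np.float32)))
s=(S>110)&(H>4)&(H<20)&(P[...,2]>135)&(P[...,2]<160)&(d>0)
q=P[s];print(s.sum(),q.mean(0),cv2.minAreaRect(q[:,:2].astype(np.float32)),cv2.minEnclosingCircle(q[q[:,2]<147][:,:2].astype(np.float32)))
E
```

```text
time_s: 7.25
ee_pos: [608.9, -4.5, 305.5]
ee_rot: [-179.9, 0.1, 12.1]
force: [-1.1, -1.3, 0.8]
gripper_width: 91.1
[608.93125486  -4.45526279 305.51525538] [-1.79949665e+02  8.83823223e-02  1.21230376e+01]
727 [611.19415383 -13.40987213 184.07220353] ((609.3753662109375, -3.4330711364746094), (24.38880157470703, 68.29707336425781), 12.718212127685547)
5332 [607.00591093   9.12570914 145.13376788] ((597.5133666992188, 10.353515625), (109.62000274658203, 148.96597290039062), 40.24406433105469) ((604.46142578125, 18.389293670654297), 78.7364730834961)
```

View pics/w3.png

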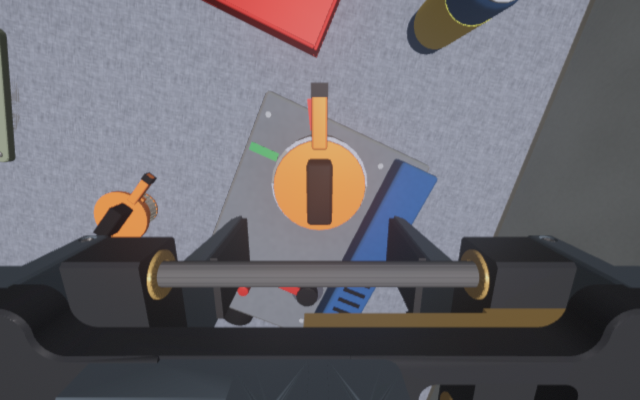

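The filter is centred between the fingers: cap centre near (319,184), bar at (319,192), arm running up to the black tip at (319,90).

Run:
```python
from h import *
from scipy.optimize import least_squares
z=np.load('w3.npz');im,d,K,M=[z[k] for k in('im','d','K','M')]
H,S,V=cv2.split(cv2.cvtColor(im,cv2.COLOR_BGR2HSV))
m=((S>110)&(H>4)&(H<20)).astype(np.uint8);m[:,:240]=0;m[:,400:]=0;m[:70]=0;m[240:]=0
c=max(cv2.findContours(m,0,cv2.CHAIN_APPROX_NONE)[0],key=cv2.contourArea)[:,0]
q=plane(c,145,K,M)[:,:2]
r=least_squares(lambda p:np.hypot(*(q-p[:2]).T)-56,[608,-4],loss='cauchy',f_scale=1);print(r.x)
t=np.array([c[c[:,1]<140]]);tm=plane(t[0],149,K,M);print('arm mid',tm.mean(0))
s=env.state();print(s['ee_pos'],s['ee_rot'])
go(r.x[0],r.x[1],152,12.4)
```

```text
[610.17335974  -2.82220394]
arm mid [592.49411377  76.30278011 149.        ]
[608.35464401  -4.97173132 305.73425016] [-1.79960519e+02  1.01246769e-01  1.19429374e+01]
at [608.4  -5.  305.7] yaw 11.94 -> shift m [ 0.0025 -0.0016  0.1537] roll -0.46
```

```bash
python3 -m pendant '[{"xyz":[0.002,0,0.04],"roll":0,"jaw":0},{"xyz":[0.002,0,0.08],"roll":0,"jaw":0},{"xyz":[0.002,0,0.115],"roll":0,"jaw":0},{"xyz":[0.002,0,0.14],"roll":0,"jaw":0},{"xyz":[0.002,0,0.152],"roll":0,"jaw":0},{"xyz":[0.002,0,0.152],"roll":0,"jaw":0},{"xyz":[0.002,0,0.152],"roll":0,"jaw":0},{"xyz":[0.002,0,0.152],"roll":0,"jaw":0}]' 20
python3 -c "
from h import *
go(609,-3.8,153,12.4)"
```

```text
time_s: 8.3
ee_pos: [609.7, -5.5, 157.1]
ee_rot: [180.0, -0.1, 12.3]
force: [-0.2, -0.1, 0.5]
gripper_width: 91.6
at [609.7  -5.5 157.1] yaw 12.29 -> shift m [-0.0003 -0.0018  0.0041] roll -0.11
```

Close with a light grip and check for any side force.

```bash
python3 -m pendant '[{"xyz":[0,-0.0015,0.004],"roll":0,"jaw":0.3},{"xyz":[0,-0.0015,0.004],"roll":0,"jaw":0.5},{"xyz":[0,-0.0015,0.004],"roll":0,"jaw":1},{"xyz":[0,-0.0015,0.004],"roll":0,"jaw":1},{"xyz":[0,-0.0015,0.004],"roll":0,"jaw":1},{"xyz":[0,-0.0015,0.004],"roll":0,"jaw":1},{"xyz":[0,-0.0015,0.004],"roll":0,"jaw":1},{"xyz":[0,-0.0015,0.004],"roll":0,"jaw":1}]' 20
python3 -c "
from h import *
s=env.state();print(s['ee_pos'],s['ee_rot'],s['force'],s['torque'],s['gripper_width'])"
```

```text
time_s: 9.3
ee_pos: [609.0, -4.0, 151.9]
ee_rot: [-180.0, -0.0, 12.3]
force: [0.5, 0.8, -0.2]
gripper_width: 27.8
[609.00447492  -3.97307233 151.93876959] [-1.79999064e+02 -4.79418122e-02  1.22804936e+01] [ 0.51339853  0.79265319 -0.16538752] [ 0.03785875 -0.26797987 -0.02453655] 27.79504897007333
```

```bash
python3 -m pendant '[{"xyz":[0,0,0],"roll":-4,"jaw":1},{"xyz":[0,0,0],"roll":-9,"jaw":1},{"xyz":[0,0,0],"roll":-14,"jaw":1},{"xyz":[0,0,0],"roll":-19,"jaw":1},{"xyz":[0,0,0],"roll":-24,"jaw":1},{"xyz":[0,0,0],"roll":-29,"jaw":1},{"xyz":[0,0,0],"roll":-34,"jaw":1},{"xyz":[0,0,0],"roll":-36,"jaw":1}]' 30
python3 -c "
from h import *
s=env.state();print(s['ee_pos'],s['ee_rot'],s['force'],s['torque'],s['gripper_width'])"
```

```text
time_s: 10.3
ee_pos: [608.3, -4.2, 151.9]
ee_rot: [-180.0, 0.0, 48.3]
force: [-0.2, -0.0, -0.4]
gripper_width: 27.8
[608.33624813  -4.20944875 151.91740701] [-1.79982510e+02  3.73864467e-02  4.83273023e+01] [-0.22173203 -0.01075304 -0.35572305] [-0.20731099  0.01096806 -0.08791709] 27.81051479185011
```

```bash
python3 -m pendant '[{"xyz":[0,0,0],"roll":-5,"jaw":1},{"xyz":[0,0,0],"roll":-10,"jaw":1},{"xyz":[0,0,0],"roll":-15,"jaw":1},{"xyz":[0,0,0],"roll":-20,"jaw":1},{"xyz":[0,0,0],"roll":-25,"jaw":1},{"xyz":[0,0,0],"roll":-29,"jaw":1},{"xyz":[0,0,0],"roll":-30,"jaw":1},{"xyz":[0,0,0],"roll":-30,"jaw":1}]' 30
python3 -c "
from h import *
s=env.state();print(s['ee_pos'],s['ee_rot'],s['force'],s['torque'],s['gripper_width'])"
python3 -m pendant '[{"xyz":[0,0,0],"roll":-0.5,"jaw":1},{"xyz":[0,0,0],"roll":-1,"jaw":1},{"xyz":[0,0,0],"roll":-1.5,"jaw":1},{"xyz":[0,0,0],"roll":-2,"jaw":1},{"xyz":[0,0,0],"roll":-2.5,"jaw":1},{"xyz":[0,0,0],"roll":-2.5,"jaw":1},{"xyz":[0,0,0],"roll":-2.5,"jaw":1},{"xyz":[0,0,0],"roll":-2.5,"jaw":1}]' 30
python3 -c "
from h import *
s=env.state();print(s['ee_pos'],s['ee_rot'],s['force'],s['torque'],s['gripper_width'])"
```

```text
time_s: 11.3
ee_pos: [608.5, -4.3, 151.9]
ee_rot: [-180.0, 0.0, 78.2]
force: [-0.4, -2.1, 0.5]
gripper_width: 27.8
[608.45785048  -4.29218408 151.91342268] [-1.79983308e+02  2.82295562e-02  7.82393582e+01] [-0.44972094 -2.13128845  0.54943093] [-0.347664    0.02062978  0.02335833] 27.80243969630264
time_s: 12.3
ee_pos: [608.5, -4.1, 151.9]
ee_rot: [-180.0, 0.0, 80.8]
force: [-1.2, -1.9, 0.6]
gripper_width: 28.1
[608.52817306  -4.0762003  151.93651957] [-1.79987937e+02  4.09295141e-03  8.07845992e+01] [-1.24799409 -1.90388881  0.63263503] [-0.53132825  0.25570044 -0.06590276] 28.142603660323335
```

```bash
python3 -m pendant '[{"xyz":[0,0,0],"roll":-0.5,"jaw":1},{"xyz":[0,0,0],"roll":-1,"jaw":1},{"xyz":[0,0,0],"roll":-1.5,"jaw":1},{"xyz":[0,0,0],"roll":-2,"jaw":1},{"xyz":[0,0,0],"roll":-2.5,"jaw":1},{"xyz":[0,0,0],"roll":-2.5,"jaw":1},{"xyz":[0,0,0],"roll":-2.5,"jaw":1},{"xyz":[0,0,0],"roll":-2.5,"jaw":1}]' 30
python3 -c "
from h import *
s=env.state();print(s['ee_pos'],s['ee_rot'],s['force'],s['torque'],s['gripper_width'])
im,d,K,M=grab('top');np.savez('top4.npz',im=im,d=d,K=K,M=M);cv2.imwrite('pics/t4.png',cv2.resize(im[130:260,180:440],None,fx=3,fy=3))"
```

```text
time_s: 13.3
ee_pos: [608.6, -3.9, 152.0]
ee_rot: [-180.0, -0.0, 83.3]
force: [-2.4, -0.4, 1.6]
gripper_width: 28.7
[608.58564298  -3.88626576 151.96479059] [-1.79992368e+02 -2.83211488e-02  8.32548845e+01] [-2.37241495 -0.38512823  1.56461674] [-0.02758691  0.37454185 -1.5094275 ] 28.676462582998695
```

View pics/t4.png

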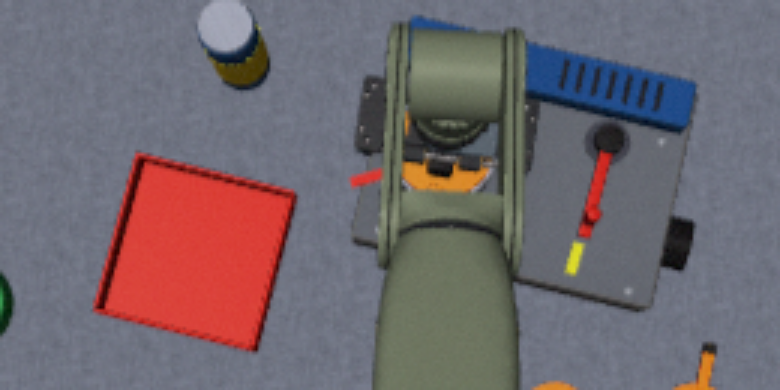

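```bash
cat > line.py <<'E'
from h import *
def ln(im,d,K,M,tag=''):
    P=cloud(d,K,M);H,S,V=cv2.split(cv2.cvtColor(im,cv2.COLOR_BGR2HSV))
    red=(S>100)&((H<7)|(H>173))&(abs(P[...,0]-570)<75)&(abs(P[...,1]+185)<60)
    s=red&(P[...,2]>80)&(P[...,2]<97);v,u=np.nonzero(s);q=plane(np.c_[u,v],90,K,M)[:,:2]
    s=(S>90)&(H>18)&(H<36)&(V>90)&(abs(P[...,0]-497)<30)&(abs(P[...,1]+157)<30);v,u=np.nonzero(s);k=plane(np.c_[u,v],74,K,M)[:,:2]
    # row-wise midline of lever in x bins, away from the post
    def mid(q):
        b=np.round(q[:,0]/4);o=[]
        for t in np.unique(b):
            y=q[b==t,1]
            o.append((q[b==t,0].mean(),(y.min()+y.max())/2,np.ptp(y)))
        return np.array(o)
    o=mid(q);o=o[o[:,2]>10]
    for lab,o2 in(('all',o),('nopost',o[o[:,0]>552])):
        if len(o2)>3:
            a,b=np.polyfit(o2[:,0],o2[:,1],1);print(tag,lab,len(o2),'lever deg',np.degrees(np.arctan(a)).round(2),'y@538',(a*538.3+b).round(1),'y@mark',(a*k[:,0].mean()+b).round(1))
    print('mark',len(k),k.mean(0).round(1),(k.min(0)+k.max(0))/2)
E
python3 - <<'E'
from line import *
z=np.load('top4.npz');ln(*[z[k] for k in('im','d','K','M')],'top4')
ims=[cv2.imread('pics/t2.png')]
z=np.load('top0.npz');P=cloud(z['d'],z['K'],z['M']);im=z['im']
# pivot cap (black disc) in first view: print depth heights around it
for p in((383,177),(383,175),(381,178)): print(P[p[1],p[0]].round(1),im[p[1],p[0]])
V=im.max(2);s=(V<70)&(abs(P[...,0]-630)<25)&(abs(P[...,1]+194)<25);v,u=np.nonzero(s);print('pivot',s.sum(),P[s].mean(0).round(1),plane(np.c_[u,v],np.median(P[s][:,2]),z['K'],z['M']).mean(0))
E
```

```text
top4 all 19 lever deg -14.16 y@538 -169.9 y@mark -159.4
top4 nopost 15 lever deg -14.91 y@538 -169.2 y@mark -158.1
mark 44 [ 496.8 -157.4] [ 497.25740507 -157.08450249]
[ 627.5 -194.6   90.1] [34 32 32]
[ 633.6 -194.    94.4] [36 35 35]
[ 623.1 -187.3   94.2] [41 39 39]
pivot 99 [ 631.  -192.9   90. ] [ 630.55761391 -192.53965784   92.26638248]
```

The filter is against its stop: 1.5 N m twist and the bar starting to skew in the pads. The lever at -14.9° agrees with the mark at about -15.2°. I'll relax the twist slightly, then lift straight up.

```bash
python3 -m pendant '[{"xyz":[0,0,0],"roll":1,"jaw":1},{"xyz":[0,0,0],"roll":2,"jaw":1},{"xyz":[0,0,0],"roll":2,"jaw":1},{"xyz":[0,0,-0.004],"roll":2,"jaw":1},{"xyz":[0,0,-0.008],"roll":2,"jaw":1},{"xyz":[0,0,-0.012],"roll":2,"jaw":1},{"xyz":[0,0,-0.016],"roll":2,"jaw":1},{"xyz":[0,0,-0.016],"roll":2,"jaw":1}]' 45
python3 -c "
from h import *
s=env.state();print(s['ee_pos'],s['ee_rot'],s['force'],s['torque'],s['gripper_width'])"
```

```text
time_s: 14.35
ee_pos: [609.0, -4.1, 168.6]
ee_rot: [179.9, -0.0, 81.3]
force: [0.1, -0.7, -4.1]
gripper_width: 27.8
[608.9841181   -4.12609501 168.56939692] [ 1.79928995e+02 -5.64307850e-03  8.12876711e+01] [ 0.12849258 -0.69288789 -4.10987262] [ 0.15443133 -0.13887012  0.01121632] 27.794136516743833
```

Lifting freely (weight about 4 N). I'll raise it clear and move towards the tray.

```bash
python3 -m pendant '[{"xyz":[0,0,-0.015],"roll":0,"jaw":1},{"xyz":[0,0,-0.03],"roll":0,"jaw":1},{"xyz":[0,0,-0.045],"roll":0,"jaw":1},{"xyz":[0,0,-0.06],"roll":0,"jaw":1},{"xyz":[0,0,-0.075],"roll":0,"jaw":1},{"xyz":[0,0,-0.09],"roll":0,"jaw":1},{"xyz":[0,0,-0.1],"roll":0,"jaw":1},{"xyz":[0,0,-0.1],"roll":0,"jaw":1}]' 45
python3 - <<'E'
from h import *
from m import meas
go(498.5,276,290,81.3)
s=env.state();print(s['force'],s['gripper_width'])
for n in('scene',):
    a=grab(n);cv2.imwrite('pics/s5.png',a[0]);P=cloud(a[1],a[2],a[3])
    H,S,V=cv2.split(cv2.cvtColor(a[0],cv2.COLOR_BGR2HSV))
    m=(S>120)&((H<5)|(H>174))&(P[...,2]<58)&(P[...,2]>-5)&(abs(P[...,0]-500)<150)&(abs(P[...,1]-276)<150)&(a[1]>0);print(cv2.minAreaRect(P[m][:,:2].astype(np.float32)))
E
```

```text
time_s: 15.35
ee_pos: [609.0, -4.1, 268.9]
ee_rot: [179.9, -0.0, 81.3]
force: [0.1, -0.3, -3.5]
gripper_width: 27.9
at [609.   -4.1 268.9] yaw 81.28 -> shift m [ 0.2601 -0.1517 -0.0213] roll -0.02
[ 0.11595438 -0.27318174 -3.53680784] 27.946608597597198
((498.736083984375, 278.34161376953125), (188.92703247070312, 195.97802734375), 77.56063842773438)
```

View pics/s5.png

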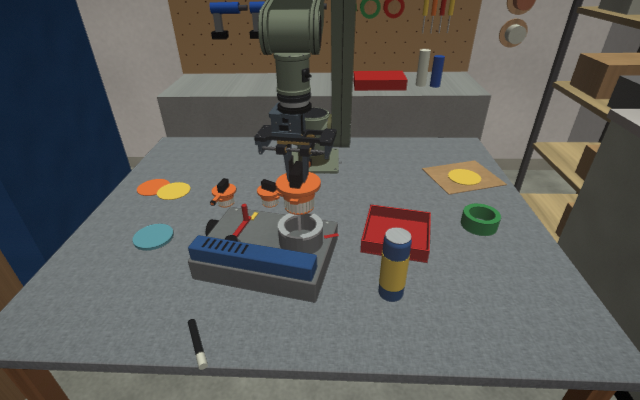

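The filter is out of the pot and hangs upright at (297,185), with the tray clear at (397,232). Moving across.

```bash
python3 -m pendant '[{"xyz":[0.02,-0.012,0],"roll":0,"jaw":1},{"xyz":[0.06,-0.035,0],"roll":0,"jaw":1},{"xyz":[0.105,-0.061,0],"roll":0,"jaw":1},{"xyz":[0.15,-0.088,0],"roll":0,"jaw":1},{"xyz":[0.195,-0.114,0],"roll":0,"jaw":1},{"xyz":[0.235,-0.137,0],"roll":0,"jaw":1},{"xyz":[0.26,-0.152,0],"roll":0,"jaw":1},{"xyz":[0.26,-0.152,0],"roll":0,"jaw":1}]' 45
python3 -m pendant '[{"xyz":[0,0,0.02],"roll":0,"jaw":1},{"xyz":[0,0,0.05],"roll":0,"jaw":1},{"xyz":[0,0,0.08],"roll":0,"jaw":1},{"xyz":[0,0,0.11],"roll":0,"jaw":1},{"xyz":[0,0,0.14],"roll":0,"jaw":1},{"xyz":[0,0,0.16],"roll":0,"jaw":1},{"xyz":[0,0,0.17],"roll":0,"jaw":1},{"xyz":[0,0,0.17],"roll":0,"jaw":1}]' 45
python3 -c "
from h import *
go(498.5,277,87,81.3)
s=env.state();print(s['force'],s['gripper_width'])"
```

```text
time_s: 16.4
ee_pos: [495.7, 278.4, 267.3]
ee_rot: [-179.9, -0.0, 81.5]
force: [0.1, 0.3, -3.3]
gripper_width: 27.9
time_s: 17.4
ee_pos: [497.5, 275.6, 97.6]
ee_rot: [-179.9, 0.0, 81.3]
force: [-0.9, -0.8, -3.3]
gripper_width: 27.9
at [497.5 275.6  97.6] yaw 81.26 -> shift m [0.0015 0.0008 0.0106] roll -0.04
[-0.87766926 -0.75135265 -3.32241337] 27.863196890394992
```

```bash
python3 -m pendant '[{"xyz":[0,0,0.001],"roll":0,"jaw":1},{"xyz":[0,0,0.002],"roll":0,"jaw":1},{"xyz":[0,0,0.003],"roll":0,"jaw":1},{"xyz":[0,0,0.004],"roll":0,"jaw":1},{"xyz":[0,0,0.005],"roll":0,"jaw":1},{"xyz":[0,0,0.006],"roll":0,"jaw":1},{"xyz":[0,0,0.007],"roll":0,"jaw":1},{"xyz":[0,0,0.007],"roll":0,"jaw":1}]' 45
python3 -m pendant '[{"xyz":[0,0,0.0005],"roll":0,"jaw":1},{"xyz":[0,0,0.001],"roll":0,"jaw":1},{"xyz":[0,0,0.0015],"roll":0,"jaw":1},{"xyz":[0,0,0.002],"roll":0,"jaw":1},{"xyz":[0,0,0.0025],"roll":0,"jaw":1},{"xyz":[0,0,0.003],"roll":0,"jaw":1},{"xyz":[0,0,0.003],"roll":0,"jaw":1},{"xyz":[0,0,0.003],"roll":0,"jaw":1}]' 45
```

```text
time_s: 18.4
ee_pos: [497.7, 275.9, 90.8]
ee_rot: [-180.0, 0.0, 81.3]
force: [-0.1, -0.2, -3.5]
gripper_width: 27.9
time_s: 19.4
ee_pos: [497.8, 276.0, 88.0]
ee_rot: [-180.0, -0.0, 81.3]
force: [-0.4, 0.1, -4.3]
gripper_width: 27.5
```

```bash
python3 -m pendant '[{"xyz":[0,0,0.0003],"roll":0,"jaw":1},{"xyz":[0,0,0.0006],"roll":0,"jaw":1},{"xyz":[0,0,0.0009],"roll":0,"jaw":1},{"xyz":[0,0,0.0012],"roll":0,"jaw":1},{"xyz":[0,0,0.0015],"roll":0,"jaw":1},{"xyz":[0,0,0.0015],"roll":0,"jaw":1},{"xyz":[0,0,0.0015],"roll":0,"jaw":1},{"xyz":[0,0,0.0015],"roll":0,"jaw":1}]' 45
python3 -m pendant '[{"xyz":[0,0,0.0003],"roll":0,"jaw":1},{"xyz":[0,0,0.0006],"roll":0,"jaw":1},{"xyz":[0,0,0.0009],"roll":0,"jaw":1},{"xyz":[0,0,0.0012],"roll":0,"jaw":1},{"xyz":[0,0,0.0015],"roll":0,"jaw":1},{"xyz":[0,0,0.0015],"roll":0,"jaw":1},{"xyz":[0,0,0.0015],"roll":0,"jaw":1},{"xyz":[0,0,0.0015],"roll":0,"jaw":1}]' 45
```

```text
time_s: 20.4
ee_pos: [497.8, 276.0, 86.9]
ee_rot: [180.0, -0.0, 81.3]
force: [-2.2, -0.9, 2.1]
gripper_width: 27.8
time_s: 21.4
ee_pos: [497.8, 276.1, 86.9]
ee_rot: [180.0, -0.0, 81.3]
force: [-4.0, -1.9, 12.1]
gripper_width: 27.8
```

The filter is on the floor: TCP stopped at 86.9 mm, force now upward. Ease off, open, retract.

```bash
python3 -m pendant '[{"xyz":[0,0,-0.001],"roll":0,"jaw":1},{"xyz":[0,0,-0.001],"roll":0,"jaw":1},{"xyz":[0,0,-0.001],"roll":0,"jaw":0.65},{"xyz":[0,0,-0.001],"roll":0,"jaw":0.5},{"xyz":[0,0,-0.001],"roll":0,"jaw":0.3},{"xyz":[0,0,-0.001],"roll":0,"jaw":0},{"xyz":[0,0,-0.001],"roll":0,"jaw":0},{"xyz":[0,0,-0.001],"roll":0,"jaw":0}]' 20
python3 -m pendant '[{"xyz":[0,0,-0.01],"roll":0,"jaw":0},{"xyz":[0,0,-0.03],"roll":0,"jaw":0},{"xyz":[0,0,-0.06],"roll":0,"jaw":0},{"xyz":[0,0,-0.1],"roll":0,"jaw":0},{"xyz":[0,0,-0.14],"roll":0,"jaw":0},{"xyz":[0,-0.05,-0.18],"roll":0,"jaw":0},{"xyz":[0,-0.1,-0.2],"roll":0,"jaw":0},{"xyz":[0,-0.14,-0.2],"roll":0,"jaw":0}]' 20
python3 -m pendant '[{"xyz":[0.03,0,0],"roll":0,"jaw":0},{"xyz":[0.08,0,0],"roll":0,"jaw":0},{"xyz":[0.13,0,0],"roll":0,"jaw":0},{"xyz":[0.18,0,0],"roll":0,"jaw":0},{"xyz":[0.2,0,0],"roll":0,"jaw":0},{"xyz":[0.2,0,0],"roll":0,"jaw":0},{"xyz":[0.2,0,0],"roll":0,"jaw":0},{"xyz":[0.2,0,0],"roll":0,"jaw":0}]' 20
python3 - <<'E'
from line import *
a=grab('top');ln(*a,'end');cv2.imwrite('pics/t6.png',a[0])
b=grab('scene');cv2.imwrite('pics/s6.png',b[0])
for n,(im,d,K,M) in(('top',a),('scene',b)):
    P=cloud(d,K,M);m=(d>0)&(np.hypot(P[...,0]-498,P[...,1]-276)<60)
    for lo,hi in((60,78),(78,90),(110,130)):
        s=m&(P[...,2]>lo)&(P[...,2]<hi)
        if s.sum(): print(n,lo,s.sum(),P[s].mean(0).round(1),P[s][:,2].std().round(2))
    H,S,V=cv2.split(cv2.cvtColor(im,cv2.COLOR_BGR2HSV))
z=np.load('top0.npz');g=cv2.absdiff(z['im'],a[0]).max(2)
for n,(u,v) in dict(can=(257,146),tape=(165,231),disc=(460,213)).items(): print(n,(g[v-25:v+25,u-25:u+25]>40).sum())
E
python3 -c "
import cv2;a=cv2.imread('pics/t6.png');b=cv2.imread('pics/s6.png');import numpy as np
cv2.imwrite('pics/e.png',np.vstack([cv2.resize(a[80:300,120:500],(680,394)),b[140:320,100:540].repeat(1,0) if 0 else cv2.resize(b[150:290,150:520],(680,200))]))"
```

```text
time_s: 22.4
ee_pos: [497.9, 276.0, 85.9]
ee_rot: [180.0, -0.0, 81.3]
force: [0.2, 0.1, 0.3]
gripper_width: 78.9
time_s: 23.4
ee_pos: [358.4, 297.9, 288.9]
ee_rot: [179.8, -0.3, 81.3]
force: [0.4, 0.3, -0.1]
gripper_width: 91.3
time_s: 24.4
ee_pos: [389.7, 493.8, 286.7]
ee_rot: [180.0, -0.0, 81.2]
force: [0.4, -0.0, -0.2]
gripper_width: 91.4
end all 17 lever deg -13.9 y@538 -169.9 y@mark -159.5
end nopost 13 lever deg -14.45 y@538 -169.4 y@mark -158.6
mark 43 [ 496.4 -157.5] [ 495.68147776 -157.08450249]
top 60 251 [500.9 274.5  75.3] 2.18
top 78 417 [493.7 272.7  81.8] 2.67
top 110 179 [498.6 274.2 118.5] 3.92
scene 60 138 [517.8 269.3  75.4] 2.85
scene 78 453 [508.1 277.5  80.1] 1.84
scene 110 151 [505.6 276.6 118.5] 2.29
can 0
tape 745
disc 0
```

View pics/e.png

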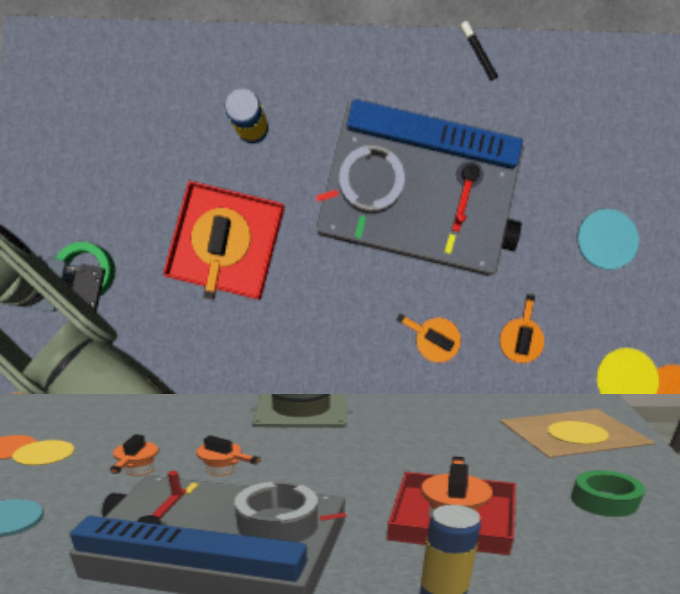

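The filter stands upright and centred in the tray, and the lever points at the yellow mark. The can and disc are unchanged. The tape is only partly hidden by the arm in the top view.

```bash
python3 -c "
from workcell import env
print(env.job_done(),env.state()['time_s'])"
```

```text
the job is handed in; nothing more can be done
the job is handed in; nothing more can be done
```

The job is done and handed in at about 24.5 s of robot time, against the 72 s limit.

- **Lever:** I gripped the post and moved the lever along its arc onto the yellow mark. At the end it measured about -14.5° (-13.9° with the post included), and the mark lies at about -15.2°. The lever is therefore 0.5 to 1.3° off the mark, within the scatter of my measurements.
- **Filter:** I turned it anticlockwise by its grip bar until the hard stop, where the twist reached about 1.5 N m. I backed off 2° and it lifted out freely. I lowered it into the tray until the wrist force turned upward (12 N at most), then released it.
- **Final pictures:** The filter stands near (498, 275), about 2 mm from the tray centre. Its cap top is at about 80–82 mm, as expected when it stands flat on the tray floor.
- **Bystanders:** The spray can and disc are unchanged in the top view. My automatic check flagged the tape roll, but the arm was covering part of it. The scene view shows it where it was by eye, though I did not measure it.

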